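# Hold a spring clip open over a button card

### The arm

A 6-joint arm with a two-finger parallel gripper is mounted at the origin on the work surface. World frame = base frame: x ahead of the robot, y to its left, z up, the work surface at z = 0. Lengths are in mm, angles in rad, forces in N, time in s.
With the tool pointing down it reaches from about 350 to 875 mm from the base axis. Payload 4.2 kg.
Tool frame: the origin (TCP) lies midway between the tips of the shut fingers; the grasp point (between the pads) lies 19 mm behind it (tcp_to_grasp is the distance from the TCP to the grasp point, in mm); z points along the fingers, y is the line along which they close (so a half turn about z gives the same grasp; the last joint's range is limited). The gripper opens to 85 mm and grips with 20 to 120 N. Pads are 22 mm wide; open, the fingers measure 114 mm over their backs; the gripper's body (76 mm by 85 mm) begins 54 mm behind the grasp point. The pads swing forward as they close: fully open they stand 13 mm farther back than shut.
Start: joints at [0.259, 0.385, 0.008, 0, -1.194, -0.259], TCP at [624.979, 0.025, 231.312] pointing down, gripper open.
Joint ranges: [-3.14, 3.14], [-1.21, 2.06], [-1.07, 1.41], [-3.16, 2.05], [-2.99, -0.16], [-3.1, 3.1]. Speed limits (rad/s): [2.79, 2.79, 3.14, 3.14, 3.14, 3.14].

### API

Orientations are given as a unit quaternion [x, y, z, w].
In Python, from bench import read_state, get_image, job_done, tcp_to_grasp gives the robot as it stands.
- The arm moves only by the tool jog_arm, never from a script. Its argument "plan" is a list of rows, each a list of 3 entries, a list of its own where there are three numbers: the finger opening in mm, from 0 to 85.4, then the shift along the tool's x, y, z as a fraction of full scale, then the turn, a rotation vector about the tool's x, y, z as a fraction of full scale. A call has 1 to 10 rows; each row is the pose to reach, as a shift and turn from the pose commanded when the call began, along the tool's axes at that moment; what a row does not reach only later rows make up. Full scale, the value 1, is 0.1 m for a shift and 60 degrees for a turn. A row lasts 1/8 s, in which the tool goes at most 62.5 mm and 10.7 degrees, less where a joint would pass 70% of its speed; a pose out of reach is approached as far as the arm can. A call with a number of a shift or a turn outside -1 to 1 is refused whole. A call with a gripper value outside its range is refused whole. The fingers move at their own pace and stop on an object; the grip force is fixed at half the most. Time passes only in rows, so rows that repeat a pose let the fingers close. It gives the time, the measured TCP pose, the force, the opening and the grip force at its end, in the units of the state.
- read_state(): the state, without advancing time (a new reading comes with each control period).
- get_image(name): name is "scene" or "side" or "wrist"; returns a dict with "img" (384x512x3 uint8, red, green, blue), "range_z" (384x512 float32, mm along the optical axis (not along the pixel's ray), 0 where there is no reading), "intrinsics" (3x3 intrinsics, pixels), "extrinsics" (4x4, takes a point from camera to world coordinates); the wrist camera has in their place "tool_from_camera" (4x4, takes a point from camera to tool coordinates, whose origin is the TCP and whose axes are the flange's). Camera axes: x right, y down, z forward; pixel columns grow to the right and rows downward; lengths in mm; the calibration is good to about 2 mm. The wrist camera is an equidistant fisheye: a pixel r from the principal point sees the ray r / f radians off the axis. A picture is of the moment at which its call begins: read the wrist's pose just before it.
- job_done(): hands the job in; it is judged then, once.
The state is a dict: "clock": time; "joints": joint angles; "joint_vel": joint speeds; "joint_efforts": joint torques, N m; "position": TCP position; "ee_rot": TCP orientation; "contact_force": force on the tool from outside, world axes, zero at the start; "wrist_torque": the same for the moment, N m; "gripper_width": finger opening in mm; "grasp_force": force on a finger pad.
Only numpy, scipy, OpenCV 4.12 (cv2) and the standard library are available. Lean on these libraries where they do the work, as an engineer would, in place of code of your own. Each camera call takes 0.05 s, during which the arm holds its last target. There are 200 camera calls.

### The job

Lift the big spring clip up off its two hooks by squeezing its black handles, and bring it to the taller of the two button cards. Finish while holding it there: clip squeezed wide open, its gaping jaws reaching well down on both sides of the middle of the card's top edge without touching the card or its block, so that I can slip a swatch in. Do not let go or drop the clip, do not press on the card, and leave the other things on the table where they are.

Things in the scene. Friction and masses are not known exactly. Their poses are not given: they have to be found in the camera images.
- clip: Spring clip like a big clothes peg, 100 g, hanging handles up, jaws down. Origin: middle of its pin (rod 6 mm thick, 72 long, ends lie in the hooks). y along the pin, x across it (squeeze direction), z up. Two straight flat levers, 30 mm wide, 4 thick, at -x and +x of the pin: black handles to 46 mm above the pin, steel jaws to 50 below. Grasp the handles 12 to 46 mm above the pin.
- clip_jaw (a joint): Clip opening: 0 closed (levers lean 0.25 rad each, handle tops 56 mm apart over the outsides, jaw tips together) to 0.5 rad (hard stop: levers parallel, 34 mm over the outsides, 26 mm clear between jaws). Squeezing the handles opens it: 5 N at their tops starts it, 10 N there (15 N at 30 mm above the pin) opens it fully.
- tip_near (a point): Inner lower edge, mid-width, of the jaw on the clip's -x side; this lever and the pin are clip, which tilts by half the opening angle when squeezed evenly. Fully open and level, it lies 50 mm below the pin.
- tip_far (a point): Inner lower edge, mid-width, of the other, moving jaw on the clip's +x side. Fully open and level, it lies 50 mm below the pin.
- rack: Fixed steel rack, wood base 130 x 110 x 14 mm. Origin on the table under the hanging pin's middle. Two hooks at y = -28 and +28 mm come from a post at x = +50 mm and point to -x; each dips in a V that holds the pin, with upturned tip. Nothing rises over 9 mm above the pin: lifting straight up 20 mm frees the pin, 65 mm clears the jaws.
- rack_seat (a point): Where the middle of the pin lies when the clip hangs: 115 mm above the table, axes as the rack's.
- card_stand: The taller card: stiff pale card 3 mm thick (x), 110 wide (y), upright in a fixed dark wood block 50 x 130 x 28 mm; top edge 135 mm above the table. Dark buttons, up to 75 mm above the table, stand 2 mm off its faces. Origin: under the block's centre, on the table; z up.
- card_edge (a point): Middle of the tall card's top edge; x across the card's thickness, y along the edge, z up.
- small_card_stand: The smaller card, not the one to use: 80 mm wide, top edge 85 mm above the table, in a fixed block 50 x 100 x 28 mm. Origin as for the tall one.
- spool_a: Bystander: thread spool, standing, 36 mm across, 50 high. Origin: centre of its underside.
- spool_b: Bystander: thread spool, standing, 40 mm across, 60 high. Origin: centre of its underside.
- spool_c: Bystander: thread spool, standing, 36 mm across, 45 high. Origin: centre of its underside.
- pin_wheel: Bystander: flat white disc of dress pins, 84 mm across, 12 high. Origin: centre of its underside.
- shears: Bystander: fabric shears lying flat, about 190 mm long, 15 high. Origin: centre of its underside.
- tape_roll: Bystander: rolled measuring tape lying flat, 60 mm across, 20 high. Origin: centre of its underside.
- thimble: Bystander: steel thimble, 18 mm across, 24 high. Origin: centre of its underside.
Mind the look-alikes: they are no part of the job. Leave any red look-alike of the clip alone. Leave any white look-alike of the rack alone.

How it is judged (in metres and radians):
On the way:
1. the clip is lifted up off the hooks in the gripper (z of clip in the frame of rack_seat above 0.02 m and contact force between clip and rack below 0.1 N and contact force between the fingers and clip above 1 N), for 0.2 s.
At the end, for the whole second after the job is handed in: Clip held still in the fingers (over 2 N), open more than 0.3 rad; jaw tips on opposite sides of the tall card, each over 3.5 mm from its mid-plane, at least 8 mm below its top edge and within 30 mm of the edge's middle; clip not touching card or block (under 0.3 N) (value of joint clip_jaw above 0.3 rad and ((x of tip_near in the frame of card_edge below -0.0035 m and x of tip_far in the frame of card_edge above 0.0035 m) or (x of tip_far in the frame of card_edge below -0.0035 m and x of tip_near in the frame of card_edge above 0.0035 m)) and z of each of tip_near, tip_far in the frame of card_edge below -0.008 m and y of tip_near in the frame of card_edge between -0.03 and 0.03 m and y of tip_far in the frame of card_edge between -0.03 and 0.03 m and contact force between clip and card_stand below 0.3 N and contact force between the fingers and clip above 2 N and linear speed of clip below 0.03 m/s); the arm keeps its last pose, push and grip.
It fails at once if the clip is dropped (height (world z) of clip below 0.06 m).
It fails at once if the card or its block is pressed by the clip or the robot harder than 6 N (contact force between any of clip, the arm, the fingers and card_stand above 6 N).
It fails at once if another thing on the table is moved by more than 30 mm (distance of any of spool_a, spool_b, spool_c, pin_wheel, shears, tape_roll, thimble from where it was at the start of the episode above 0.03 m).
It also fails if it takes over 35 s, if anything falls off the work surface, if the arm or the gripper's body presses on something with over 40 N, if the wrist force passes 120 N, or if a joint passes its speed limit or range.

## Working session

There is one attempt and no reset: what is moved stays moved. The work goes in short steps, Python scripts to look and compute and a tool call to move; the robot and the scene stay as the last step left them, time stands still between calls to the robot, and variables do not carry over. Pictures are saved under pics/ and viewed, at most 10 in all, crops included, and the job is handed in when it is done.

Besides the shell and the picture viewer there is one more tool, called after "Request:" by a JSON object that holds its "method" and its "body". jog_arm: Moves the arm, as the interface text tells. Its arguments: {"type":"object","properties":{"plan":{"type":"array"}},"required":["plan"]}

```bash
mkdir -p pics
cat > h.py <<'E'
import numpy as np,cv2
from bench import *
def pts(d):
    K=d['intrinsics'];z=d['range_z'];v,u=np.mgrid[:z.shape[0],:z.shape[1]]
    P=np.stack([(u-K[0,2])*z/K[0,0],(v-K[1,2])*z/K[1,1],z,np.ones_like(z)],-1)
    W=(P@np.array(d['extrinsics']).T)[...,:3]; W[z==0]=np.nan
    return W
E
python3 - <<'E'
from h import *
for n in('scene','side'):
    d=get_image(n); np.savez(n+'.npz',**{k:np.array(x) for k,x in d.items()})
    cv2.imwrite(f'pics/{n}1.png',cv2.cvtColor(d['img'],cv2.COLOR_RGB2BGR))
    print(np.round(d['extrinsics'],2), np.round(d['intrinsics'],0))
s=read_state();print(s)
E
```

```text
[[-8.0000e-01  3.2000e-01 -5.1000e-01  9.8942e+02]
 [ 6.0000e-01  4.5000e-01 -6.6000e-01  6.0841e+02]
 [ 2.0000e-02 -8.3000e-01 -5.5000e-01  5.8767e+02]
 [ 0.0000e+00  0.0000e+00  0.0000e+00  1.0000e+00]] [[397.   0. 253.]
 [  0. 397. 190.]
 [  0.   0.   1.]]
[[ 1.0000e+00 -3.0000e-02  2.0000e-02  4.9302e+02]
 [-3.0000e-02 -7.7000e-01  6.4000e-01 -4.8920e+02]
 [ 0.0000e+00 -6.4000e-01 -7.7000e-01  7.2747e+02]
 [ 0.0000e+00  0.0000e+00  0.0000e+00  1.0000e+00]] [[354.   0. 260.]
 [  0. 354. 189.]
 [  0.   0.   1.]]
{'clock': 0.1, 'joints': array([ 2.58579824e-01,  3.85518913e-01,  6.76118047e-03, -3.98990637e-04,
       -1.19399363e+00, -2.58600302e-01]), 'joint_vel': array([ 0.00141979, -0.00224656,  0.002786  ,  0.00086648, -0.00155727,
       -0.00029477]), 'joint_efforts': array([-2.41840362e-04, -3.93318665e+01,  1.88929778e+01,  4.19793829e+00,
       -2.58899068e-03, -3.31562532e-06]), 'position': array([ 6.24486736e+02, -3.49663345e-03,  2.30312100e+02]), 'ee_rot': array([-7.07047156e-01,  7.07165702e-01,  6.51761498e-04, -7.51755497e-04]), 'contact_force': array([ 0.13406465, -0.17607385, -0.16101193]), 'wrist_torque': array([ 0.02430623, -0.02261163, -0.05114869]), 'grasp_force': 0.0, 'gripper_width': 85.40057482539672}
```

View pics/scene1.png

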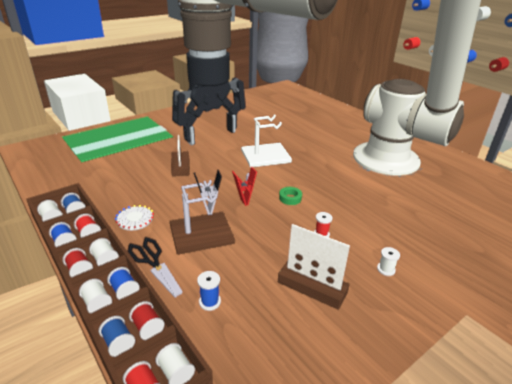

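View pics/side1.png

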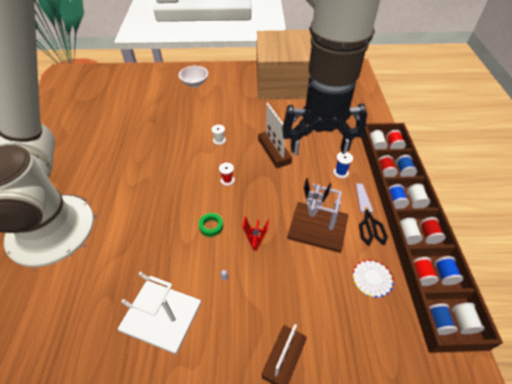

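The scene view shows the black-handled clip on the dark-based rack (~(208,190)), the tall card in its block (~(318,265)), a red decoy clip at (245,185) and the white decoy rack at (265,140). In the side view, the clip is at (318,190), the rack base at (318,225) and the tall card at (275,135).

```bash
python3 - <<'E'
from h import *
for n,rb,cb in(('scene',(150,255,160,240),(220,310,270,355)),('side',(170,255,280,355),(95,170,250,300))):
    d=dict(np.load(n+'.npz'));W=pts(d);g=d['img'].astype(int)
    def box(b):
        m=np.zeros(W.shape[:2],bool);m[b[0]:b[1],b[2]:b[3]]=1;return m
    z=W[...,2]
    # block / base top
    for nm,b,lo,hi in(('base',rb,9,19),('block',cb,23,33),('card',cb,82,134.5),('handles',rb,128,170)):
        m=box(b)&(z>lo)&(z<hi)
        if nm=='handles': m&=(g.max(-1)<80)
        if nm=='base': m&=(g[...,0]<130)
        P=W[m]; 
        if len(P)<5: print(n,nm,len(P));continue
        r=cv2.minAreaRect(P[:,:2].astype(np.float32))
        print(n,nm,len(P),'med',np.median(P,0).round(1),'zmax',P[:,2].max().round(),'rect',np.round(r[0],1),np.round(r[1],1),round(r[2],1))
        if nm=='handles':
            print(np.c_[P[np.argsort(P[:,2])][::max(1,len(P)//25)]].round(0).tolist())
E
python3 - <<'E'
import cv2,numpy as np
a=cv2.imread('pics/scene1.png')[150:260,150:270];b=cv2.imread('pics/side1.png')[165:260,265:370]
a=cv2.resize(a,(400,400),interpolation=2);b=cv2.resize(b,(400,400),interpolation=2)
cv2.imwrite('pics/crop.png',np.hstack([a,b]))
E
```

```text
scene base 1763 med [650.5  -6.8  14.2] zmax 19.0 rect [ 592.5 -100.9] [342.9 181. ] 58.3
scene block 995 med [567.2 260.8  28.1] zmax 33.0 rect [494.3 226.8] [193.6 129.4] 21.3
scene card 1316 med [559.2 254.4 109.4] zmax 134.0 rect [559.8 251.7] [  6.6 110.2] 22.2
scene handles 70 med [612.5   0.  144.1] zmax 156.0 rect [632.4  -2.1] [26.1 55. ] 85.6
[[619.0, 10.0, 129.0], [618.0, 8.0, 130.0], [614.0, -7.0, 131.0], [612.0, -10.0, 131.0], [615.0, -1.0, 132.0], [613.0, -3.0, 133.0], [612.0, -6.0, 133.0], [617.0, 10.0, 134.0], [614.0, 2.0, 135.0], [617.0, 10.0, 136.0], [612.0, -5.0, 136.0], [616.0, 9.0, 138.0], [615.0, 7.0, 138.0], [613.0, 0.0, 139.0], [611.0, -2.0, 140.0], [608.0, -12.0, 141.0], [611.0, -3.0, 142.0], [615.0, 12.0, 144.0], [611.0, -3.0, 145.0], [609.0, -6.0, 145.0], [614.0, 6.0, 145.0], [611.0, 1.0, 147.0], [609.0, -5.0, 148.0], [615.0, 11.0, 148.0], [608.0, -3.0, 149.0], [610.0, 4.0, 150.0], [612.0, 8.0, 150.0], [613.0, 13.0, 151.0], [604.0, -13.0, 152.0], [610.0, 4.0, 153.0], [612.0, 11.0, 154.0], [605.0, -8.0, 155.0], [610.0, 4.0, 155.0], [655.0, -17.0, 156.0], [66
[... 363 characters left out ...]
9.1
[[612.0, -11.0, 128.0], [615.0, -0.0, 129.0], [609.0, -18.0, 130.0], [643.0, -31.0, 132.0], [644.0, -26.0, 133.0], [612.0, -7.0, 134.0], [612.0, -5.0, 135.0], [608.0, -15.0, 136.0], [609.0, -12.0, 137.0], [645.0, -25.0, 138.0], [612.0, 3.0, 139.0], [612.0, -1.0, 140.0], [648.0, -19.0, 141.0], [646.0, -33.0, 141.0], [609.0, -6.0, 143.0], [646.0, -28.0, 144.0], [612.0, 3.0, 146.0], [609.0, -3.0, 147.0], [611.0, 3.0, 149.0], [609.0, 0.0, 149.0], [612.0, 8.0, 149.0], [646.0, -35.0, 150.0], [651.0, -20.0, 151.0], [602.0, -16.0, 152.0], [606.0, -3.0, 153.0], [650.0, -25.0, 154.0], [649.0, -27.0, 154.0], [653.0, -14.0, 154.0], [656.0, -12.0, 155.0], [652.0, -21.0, 156.0], [648.0, -35.0, 157.0]]
```

View pics/crop.png

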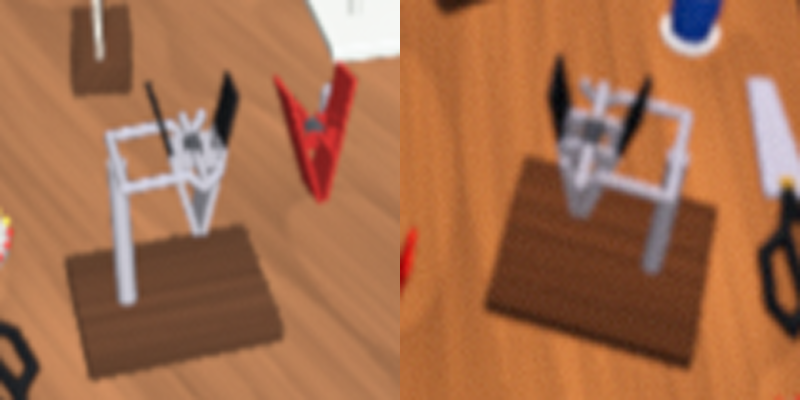

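The crops show the two black handles leaning apart roughly along world x, yawed about −20°. The clip hangs in both hooks, with the post on the +x side. I'll refine the fit of its handles.

Run:
```python
from h import *
for n,rb in(('scene',(150,255,160,240)),('side',(170,255,280,355))):
    d=dict(np.load(n+'.npz'));W=pts(d);g=d['img'].astype(int);z=W[...,2]
    m=np.zeros(z.shape,bool);m[rb[0]:rb[1],rb[2]:rb[3]]=1
    H=W[m&(z>126)&(z<170)&(g.max(-1)<80)]
    B=W[m&(z>11)&(z<17)&(abs(W[...,0]-648)<120)&(abs(W[...,1]+15)<90)]
    im=np.zeros((300,300),np.uint8)
    q=np.round(B[:,:2]-[500,-170]).astype(int); im[q[:,1],q[:,0]]=255
    im=cv2.morphologyEx(cv2.dilate(im,np.ones((5,5))),cv2.MORPH_OPEN,np.ones((15,15)))
    c=max(cv2.findContours(im,0,2)[0],key=cv2.contourArea);r=cv2.minAreaRect(c)
    print(n,'base',np.array(r[0])+[500,-170],r[1],r[2])
    a=np.radians(-20);ex=np.array([np.cos(a),np.sin(a)])
    s=H[:,:2]@ex; mid=631*ex[0]-10*ex[1]
    mid=(s.min()+s.max())/2
    for k in(s<mid,s>=mid):
        P=H[k]; A=np.c_[P[:,1],P[:,2]-140,np.ones(len(P))]
        w=np.ones(len(P),bool)
        for _ in range(4):
            f=np.linalg.lstsq(A[w],P[w,0],rcond=None)[0]; e=abs(A@f-P[:,0]); w=e<2.5
        ey=np.array([-ex[1],ex[0]]);t=P[w][:,:2]@ey
        print(len(P),w.sum(),'yaw',np.degrees(np.arctan(-f[0])).round(1),'slope',f[1].round(2),'x at y=-10,z140',(f[0]*-10+f[2]).round(1),'y-extent',t.min().round(1),t.max().round(1))
print('pin-y coordinate of (631,-10):',np.array([631,-10])@ey)
```

```text
scene base [651.1678009  -13.09280396] (114.058349609375, 134.75624084472656) 70.2673110961914
70 70 yaw -18.3 slope -0.3 x at y=-10,z140 609.0 y-extent 194.4 222.7
7 7 yaw -17.6 slope 0.24 x at y=-10,z140 653.9 y-extent 208.2 220.9
side base [648.31785583 -19.02236938] (113.97981262207031, 135.40576171875) 71.73209381103516
51 51 yaw -19.3 slope -0.3 x at y=-10,z140 608.5 y-extent 189.0 217.2
44 44 yaw -17.4 slope 0.28 x at y=-10,z140 651.4 y-extent 188.3 212.7
pin-y coordinate of (631,-10): 206.41778423063786
```

Request:
{"method": "jog_arm", "body": {"plan": [[85,[0.05,-0.05,0.0],[0,0,0.17]],[85,[0.1,-0.06,0.0],[0,0,0.33]],[85,[0.1,-0.06,0.0],[0,0,0.33]],[85,[0.1,-0.06,0.0],[0,0,0.33]]]}}

```text
clock: 0.6
position: [630.8, -9.9, 231.0]
ee_rot: [-0.576, 0.817, 0.0, -0.0]
contact_force: [-0.8, -0.1, 0.8]
gripper_width: 85.1
grasp_force: 0.0
```

Run:
```python
from h import *
s=read_state();d=get_image('wrist');np.savez('wrist.npz',**{k:np.array(x) for k,x in d.items()},pos=s['position'],q=s['ee_rot'])
cv2.imwrite('pics/wrist1.png',cv2.cvtColor(d['img'],cv2.COLOR_RGB2BGR))
print(d['intrinsics'],np.round(d['tool_from_camera'],2))
```

```text
[[297.31863964   0.         253.49543302]
 [  0.         297.31863964 192.82718062]
 [  0.           0.           1.        ]] [[  -0.     -0.95   -0.32   82.5 ]
 [   1.     -0.      0.     -0.49]
 [  -0.     -0.32    0.95 -143.27]
 [   0.      0.      0.      1.  ]]
```

View pics/wrist1.png

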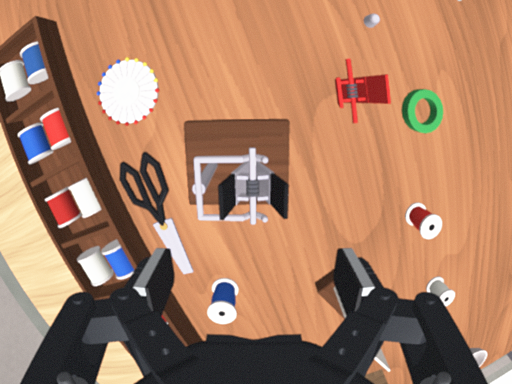

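The wrist view shows the clip with its pin at (252,187), its black handles at (227,197) and (281,195), the rack base square to the tool, and the tall card's block at (340,295). I'll measure the handles and pin here.

```bash
cat >> h.py <<'E'
from scipy.spatial.transform import Rotation as R
def wpts(d,s=None):
    K=d['intrinsics'];z=d['range_z'];v,u=np.mgrid[:z.shape[0],:z.shape[1]]
    x=(u-K[0,2])/K[0,0];y=(v-K[1,2])/K[1,1];r=np.hypot(x,y)+1e-9
    t=np.tan(np.minimum(r,1.4))/r*z
    P=np.stack([x*t,y*t,z,np.ones_like(z)],-1)
    T=(P@np.array(d['tool_from_camera']).T)[...,:3]; T[z==0]=np.nan
    pos,q=(d['pos'],d['q']) if s is None else (s['position'],s['ee_rot'])
    return T,T@R.from_quat(q).as_matrix().T+pos
E
python3 - <<'E'
from h import *
d=dict(np.load('wrist.npz'));T,W=wpts(d);g=d['img'].astype(int);z=W[...,2]
m=np.zeros(z.shape,bool);m[150:230,185:300]=1
H=m&(z>126)&(z<172)&(g.max(-1)<70)
for k in(T[...,1]<0,T[...,1]>=0):
    P=T[H&k];print('handle tool',len(P),P.min(0).round(1),P.max(0).round(1),np.median(P,0).round(1),'zmax',z[H&k].max().round(1))
    for lo,hi in((130,140),(140,150),(150,165)):
        Q=T[H&k&(z>lo)&(z<hi)];print(lo,len(Q),np.median(Q,0).round(1))
pn=m&(z>108)&(z<125)&(abs(T[...,1])<30)
P=T[pn];print('pin-ish',len(P),P.min(0).round(1),P.max(0).round(1),np.median(P,0).round(1))
b=np.zeros(z.shape,bool);b[110:230,175:300]=1
B=T[b&(z>10)&(z<18)];print('base tool',B.min(0).round(1),B.max(0).round(1))
for nm,box,lo,hi in(('block',(240,384,300,400),23,33),('card',(240,384,300,400),85,134.5)):
    m=np.zeros(z.shape,bool);m[box[0]:box[1],box[2]:box[3]]=1
    Q=W[m&(z>lo)&(z<hi)]; print(nm,len(Q),Q.min(0),Q.max(0)) if len(Q) else 0
E
```

```text
handle tool 536 [-12.8 -27.6  72.8] [ 16.7 -17.3 104.9] [  2.9 -22.4  83.9] zmax 158.2
130 123 [  3.7 -19.5  96. ]
140 142 [  3.3 -21.9  85.8]
150 225 [  2.9 -24.9  74.9]
handle tool 552 [-12.4  14.8  73. ] [ 17.  26. 105.] [ 3.5 20.6 85.4] zmax 158.0
130 139 [ 3.7 17.6 95.9]
140 164 [ 3.6 20.4 85.7]
150 201 [ 3.2 23.6 76. ]
pin-ish 1713 [-34.6 -29.9 106. ] [ 35.8  17.5 122.8] [  3.8  -2.6 112.7]
base tool [-55.  -87.  213.8] [ 55.1  44.  220.9]
block 440 [519.94134215 187.37040379  23.09591715] [606.76791912 502.02251013  32.77815222]
card 114 [537.94746106 196.72329756  87.46785598] [582.21442095 301.9986911  134.47770392]
```

Clip centre is at tool (+2, −1), and the handle tops at about 159 match expectation. Descending.

Request:
{"method": "jog_arm", "body": {"plan": [[85,[0.015,-0.008,0.3],[0,0,0]],[85,[0.015,-0.008,0.6],[0,0,0]],[85,[0.015,-0.008,0.8],[0,0,0]],[85,[0.015,-0.008,0.95],[0,0,0]],[85,[0.015,-0.008,0.95],[0,0,0]]]}}

```text
clock: 1.27
position: [630.6, -11.7, 135.2]
ee_rot: [-0.575, 0.818, 0.0, -0.001]
contact_force: [0.9, -0.4, -0.5]
gripper_width: 84.9
grasp_force: 0.0
```

Request:
{"method": "jog_arm", "body": {"plan": [[85,[0,0,0.1],[0,0,0]],[60,[0,0,0.1],[0,0,0]],[60,[0,0,0.1],[0,0,0]],[60,[0,0,0.1],[0,0,0]]]}}

```text
clock: 1.78
position: [631.5, -11.6, 126.8]
ee_rot: [-0.575, 0.818, -0.0, 0.0]
contact_force: [0.3, 0.0, -0.9]
gripper_width: 59.8
grasp_force: 0.0
```

Run:
```python
from h import *
s=read_state();print(s['position'].round(1),s['contact_force'].round(1),s['gripper_width'])
a=get_image('wrist');cv2.imwrite('pics/wrist2.png',cv2.cvtColor(a['img'],cv2.COLOR_RGB2BGR))
```

```text
[631.5 -11.6 126.8] [ 0.3  0.  -0.9] 59.79755991418596
```

View pics/wrist2.png

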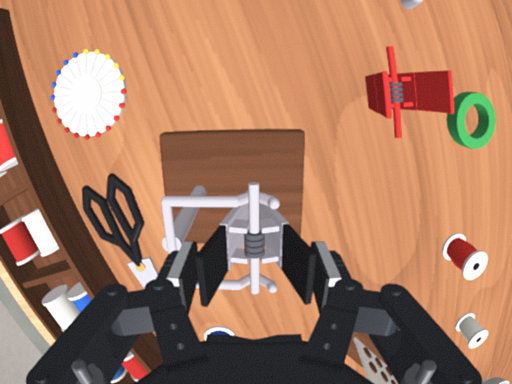

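The view shows both handles (~(212,262) and (297,262)) lying between the pads, centred and square. Closing.

Request:
{"method": "jog_arm", "body": {"plan": [[45,[0,0,0],[0,0,0]],[35,[0,0,0],[0,0,0]],[25,[0,0,0],[0,0,0]],[25,[0,0,0],[0,0,0]],[25,[0,0,0],[0,0,0]]]}}

```text
clock: 2.45
position: [631.9, -11.3, 132.2]
ee_rot: [-0.576, 0.817, -0.001, 0.001]
contact_force: [-7.7, 3.7, 21.2]
gripper_width: 32.9
grasp_force: 60.5
```

Request:
{"method": "jog_arm", "body": {"plan": [[25,[0,0,-0.06],[0,0,0]],[25,[0,0,-0.12],[0,0,0]],[25,[0,0,-0.2],[0,0,0]],[25,[0,0,-0.3],[0,0,0]],[25,[0,0,-0.3],[0,0,0]],[25,[0,0,-0.3],[0,0,0]]]}}

```text
clock: 3.2
position: [631.0, -11.7, 156.1]
ee_rot: [-0.575, 0.818, 0.0, -0.0]
contact_force: [-0.1, 0.3, -2.0]
gripper_width: 32.7
grasp_force: 59.5
```

Run:
```python
from h import *
s=read_state();print(s['position'].round(1),s['contact_force'].round(1),s['gripper_width'],s['grasp_force'])
a=get_image('wrist');b=get_image('side')
cv2.imwrite('pics/lift.png',cv2.cvtColor(np.hstack([cv2.resize(a['img'][180:340,170:340],(400,400)),cv2.resize(b['img'][120:260,260:400],(400,400))]),cv2.COLOR_RGB2BGR))
```

```text
[631.  -11.7 156.1] [-0.1  0.3 -2. ] 32.66326380714616 59.47579085826874
```

View pics/lift.png

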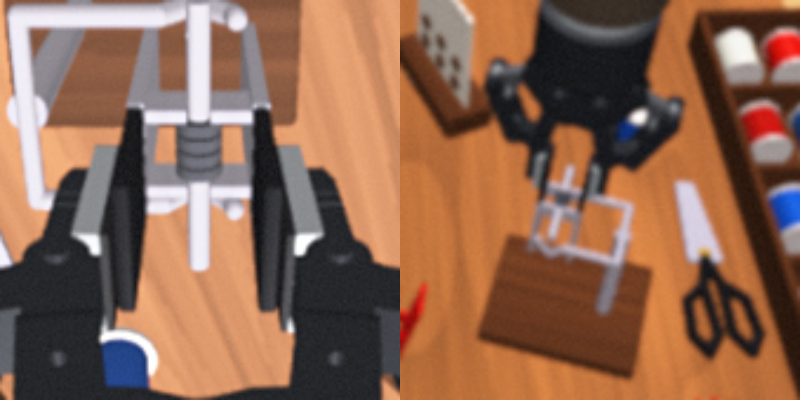

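The clip is off the hooks: levers parallel, held squarely in both pads, with the pin about 17 mm below the TCP. Next I raise it and carry it across.

Request:
{"method": "jog_arm", "body": {"plan": [[25,[0,0,-0.2],[0,0,0]],[25,[0,0,-0.45],[0,0,0]],[25,[0,0,-0.7],[0,0,0]],[25,[0,0,-0.9],[0,0,0]],[25,[0,0,-0.9],[0,0,0]],[25,[-0.15,0.1,-0.9],[0,0,0]],[25,[-0.4,0.28,-0.9],[0,0,0]],[25,[-0.7,0.48,-0.9],[0,0,0]],[25,[-1.0,0.7,-0.9],[0,0,0]],[25,[-1.0,0.7,-0.9],[0,0,0]]]}}

```text
clock: 4.55
position: [597.8, 108.9, 244.9]
ee_rot: [-0.577, 0.817, 0.001, -0.001]
contact_force: [0.2, -1.0, -1.6]
gripper_width: 32.4
grasp_force: 59.7
```

Request:
{"method": "jog_arm", "body": {"plan": [[25,[-0.2,0.14,0],[0,0,-0.1]],[25,[-0.5,0.35,0],[0,0,-0.25]],[25,[-0.75,0.52,0],[0,0,-0.4]],[25,[-1.0,0.7,0],[0,0,-0.55]],[25,[-1.0,0.7,0],[0,0,-0.69]],[25,[-1.0,0.7,0],[0,0,-0.69]]]}}

```text
clock: 5.3
position: [566.7, 224.0, 245.2]
ee_rot: [0.827, -0.563, -0.0, 0.001]
contact_force: [-0.3, 0.4, -0.5]
gripper_width: 32.5
grasp_force: 59.7
```

Run:
```python
from h import *
s=read_state();print(s['position'].round(1),s['ee_rot'].round(3),s['contact_force'].round(1),s['gripper_width'],s['grasp_force'])
d=get_image('wrist');np.savez('wrist.npz',**{k:np.array(x) for k,x in d.items()},pos=s['position'],q=s['ee_rot'])
cv2.imwrite('pics/wrist3.png',cv2.cvtColor(d['img'],cv2.COLOR_RGB2BGR))
T,W=wpts(d,s);z=W[...,2]
m=(z>105)&(z<140)&(abs(W[...,0]-559)<70)&(abs(W[...,1]-250)<70)
P=T[m];print(len(P),P.min(0),P.max(0))
```

```text
[566.7 224.  245.2] [ 0.827 -0.563 -0.     0.001] [-0.3  0.4 -0.5] 32.541859471409886 59.660078287124634
137 [-80.80667809  -5.36456848 108.22204876] [ 28.6099801   -2.30013845 139.90456503]
```

View pics/wrist3.png

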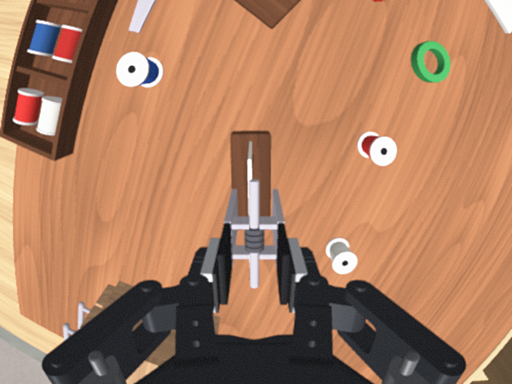

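The clip is held over the card; card edge (250,165) lines up with the pin (254,230). I'll measure the card edge against the jaws in tool axes.

Run:
```python
from h import *
d=dict(np.load('wrist.npz'));T,W=wpts(d);z=W[...,2];g=d['img'].astype(int)
m=(z>105)&(z<140)&(abs(W[...,0]-559)<70)&(abs(W[...,1]-250)<70)
P=T[m];t=z[m]>131
for nm,Q in(('all',P),('top',P[t]),('rest',P[~t])):
    print(nm,len(Q),np.median(Q,0).round(1),np.polyfit(Q[:,0],Q[:,1],1).round(3),Q.min(0).round(1),Q.max(0).round(1))
mb=(z>24)&(z<32)&(g[...,0]<140);mb[:110]=0;mb[230:]=0;mb[:,:220]=0;mb[:,285:]=0
Q=T[mb];print('block',len(Q),Q.min(0).round(1),Q.max(0).round(1),cv2.minAreaRect(Q[:,:2].astype(np.float32)))
# clip parts
b=np.zeros(z.shape,bool);b[175:290,222:290]=1
for lo,hi in((5,20),(20,35),(35,50),(50,70)):
    Q=T[b&(T[...,2]>lo)&(T[...,2]<hi)&(abs(T[...,1])<22)]
    if len(Q): print('clip z',lo,len(Q),Q.min(0).round(1),Q.max(0).round(1))
```

```text
all 137 [ 16.8  -4.1 109.9] [ 0.011 -4.117] [-80.8  -5.4 108.2] [ 28.6  -2.3 139.9]
top 104 [ 14.1  -4.6 109.6] [ 0.008 -4.316] [-80.8  -5.1 108.2] [ 28.6  -2.3 113.8]
rest 33 [ 24.   -2.4 128.1] [-0.16   0.438] [ 13.1  -5.4 116.1] [ 28.1  -2.3 139.9]
block 2421 [-70.  -28.  214.1] [ 38.7  21.4 221.2] ((-15.617809295654297, -3.4082775115966797), (48.73929977416992, 108.69312286376953), 89.13571166992188)
clip z 5 2277 [-36.  -17.    5.1] [36.6 17.1 20. ]
clip z 20 338 [-12.5 -17.   20. ] [35.7 17.3 35. ]
clip z 35 172 [-14.9 -16.8  35. ] [15.8 17.3 50. ]
clip z 50 163 [-14.4 -16.7  50. ] [15.9 17.6 68.1]
```

Card edge is 4 mm to −y and its middle 26 mm to −x; tips are at tool z 68 and the card top at 110. Shifting first, then descending 60 mm, which puts the tips about 18 mm below the edge.

Request:
{"method": "jog_arm", "body": {"plan": [[25,[-0.13,-0.02,0],[0,0,0]],[25,[-0.26,-0.04,0],[0,0,0]],[25,[-0.26,-0.04,0],[0,0,0]],[25,[-0.26,-0.04,0.1],[0,0,0]],[25,[-0.26,-0.04,0.25],[0,0,0]],[25,[-0.26,-0.04,0.35],[0,0,0]],[25,[-0.26,-0.04,0.35],[0,0,0]]]}}

```text
clock: 6.22
position: [560.8, 249.0, 209.7]
ee_rot: [0.827, -0.562, -0.001, 0.001]
contact_force: [-0.1, -0.6, -0.8]
gripper_width: 32.6
grasp_force: 59.7
```

```bash
cat > m.py <<'E'
from h import *
import sys
s=read_state();print(s['position'].round(1),s['contact_force'].round(1),s['gripper_width'],s['grasp_force'])
d=get_image('wrist');T,W=wpts(d,s);z=W[...,2]
b=np.zeros(z.shape,bool);b[:,235:275]=1
m=b&(z>125)&(z<141)&(T[...,0]>18)&(T[...,0]<90)&(abs(T[...,1])<12)&(T[...,2]>30)
P=T[m];print('card',len(P),np.median(P,0).round(1),P.min(0).round(1),P.max(0).round(1))
b=np.zeros(z.shape,bool);b[175:290,215:295]=1
Q=T[b&(T[...,2]>35)&(T[...,2]<72)&(abs(T[...,1])<22)&(abs(T[...,1])>9)]
print('jaws',Q.min(0).round(1),Q.max(0).round(1))
v=get_image('scene');a=v['img'][60:330,200:400]
cv2.imwrite(sys.argv[1],cv2.cvtColor(np.hstack([cv2.resize(a,(400,540)),cv2.resize(d['img'][100:300,180:330],(400,540))]),cv2.COLOR_RGB2BGR))
E
python3 m.py pics/a.png
```

```text
[560.8 249.  209.7] [-0.1 -0.6 -0.8] 32.6065460990895 59.67307448387146
card 178 [38.4 -0.1 74.1] [21.3 -1.2 72.6] [53.9  1.1 83.8]
jaws [-15.2 -16.9  35.3] [15.7 17.7 68.1]
```

Request:
{"method": "jog_arm", "body": {"plan": [[25,[0,0,0.08],[0,0,0]],[25,[0,0,0.16],[0,0,0]],[25,[0,0,0.25],[0,0,0]],[25,[0,0,0.25],[0,0,0]],[25,[0,0,0.25],[0,0,0]],[25,[0,0,0.25],[0,0,0]]]}}

```text
clock: 7.08
position: [561.6, 249.7, 186.7]
ee_rot: [0.827, -0.562, 0.0, -0.0]
contact_force: [0.2, 0.1, -1.4]
gripper_width: 32.4
grasp_force: 59.7
```

```bash
python3 m.py pics/b.png
```

```text
[561.6 249.7 186.7] [ 0.2  0.1 -1.4] 32.3608483311779 59.67280089855194
card 166 [41.8  0.9 51.1] [27.6 -0.4 49.3] [54.2  2.3 59.2]
jaws [-15.8 -16.8  35. ] [15.9 17.7 67.7]
```

View pics/b.png

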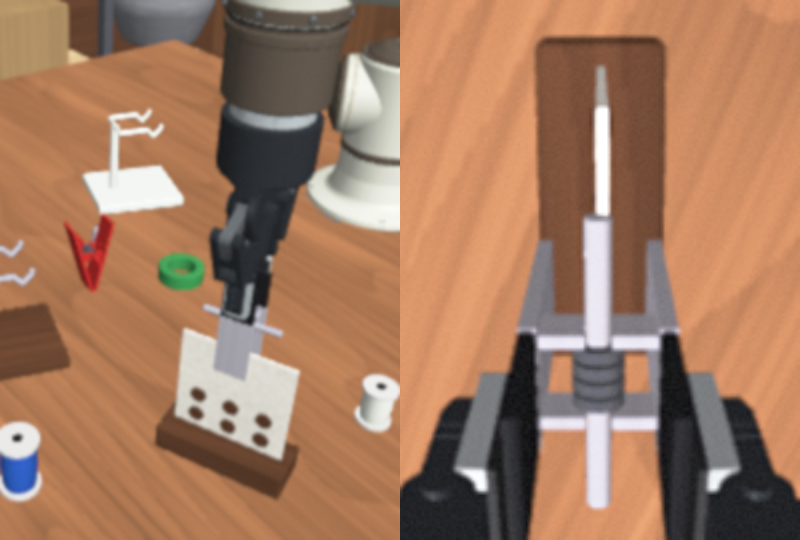

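The jaws straddle the middle of the card, tips about 17 mm below the top edge, with the card centred (within 1 mm) between the jaws. The clip is wide open, still and not touching the card. Handing in.

```bash
python3 -c "
from bench import *
print(job_done())"
```

```text
the job is handed in; nothing more can be done
None
```

I lifted the clip off its hooks and handed the job in with it held wide open over the middle of the tall card's top edge, jaw tips about 17 mm below the edge and no sign of contact with the card; the judged result was not shown.

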